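# Slide the drip tray home under the tap

## Task

Push the drip tray across the counter, narrow end first, through the gap between the two metal guide blocks until it is fully home against the foot of the tap tower. Only push it: do not lift or tip it. Leave the two upturned glasses, the mug and the jar where they stand, and finish with the robot clear of everything.

Things in the scene. Friction and masses are not known exactly. Their poses are not given: they have to be found in the camera images.
- tray: Loose flat steel drip tray with a slatted grid on top: a closed rectangular block 140 mm long (its x axis), 110 mm wide (its y axis), 30 mm high, upright corners rounded to 10 mm radius, 0.5 to 1 kg. Both ends are alike. It slides flat on the counter, with no edge or opening to pinch. Origin: centre of its underside.
- dispenser: Tap tower and two guide blocks, all fixed. Origin: counter level, middle of the gap between the blocks; z up; +x is the way the tray is pushed in. Blocks: bare aluminium, 36 mm wide, 40 mm high, at y = 58 to 94 and y = -58 to -94 mm (gap 116 mm), x = -38 to +30 mm, their -x ends rounded (18 mm radius seen from above).
- home (a point): Where the tray's origin lies when it is fully home: 15 mm along the dispenser's +x from its origin, at counter level, same axes as the dispenser. The tray's long axis then lies along x, and its last 17 mm stand out in front of the guide blocks.
- foot_face (a point): Counter-level middle of the flat front face of the tower's foot, 85 mm along +x from the dispenser's origin; the tray's leading end stops against it. The foot is a dark steel block 190 mm wide (y), 60 mm high, 110 mm deep (towards +x).
- spout (a point): Lower end of the tap's spout, 215 mm above the counter, 62 mm along +x from the dispenser's origin: an upright 20 mm pipe, joined 250 mm up to a steel column 56 mm thick and 295 mm high that stands on the foot 145 mm along +x.
- glass_a: Bystander: upturned clear glass, 70 mm across at the counter, 88 mm high. Origin: centre of its underside.
- glass_b: Bystander: another such upturned glass. Origin: centre of its underside.
- mug: Bystander: white mug, 80 mm across, 90 mm high, with a handle on its +y side. Origin: centre of its underside.
- jar: Bystander: closed amber glass jar with a steel cap, 70 mm across, 100 mm high. Origin: centre of its underside.
There are look-alikes about, which are no part of the job. Of the things like the tray, leave any that is red; of the rest the larger one is meant.

How it is judged:
By the outcome, as a careful person would: the job done as asked, in the order asked, and still so for the second after the job is handed in, with the robot touching nothing.
It also fails if it takes over 64 s, if anything falls off the work surface, if the arm or the gripper's body presses on something with over 40 N, if the wrist force passes 120 N, or if a joint passes its speed limit or range.

## Robot

A 6-joint arm with a two-finger parallel gripper is mounted at the origin on the work surface. World frame = base frame: x ahead of the robot, y to its left, z up, the work surface at z = 0. Lengths are in m, angles in rad, forces in N, time in s.
With the tool pointing down it reaches from about 0.375 to 0.75 m from the base axis. Payload 9 kg.
Tool frame: the origin (TCP) lies midway between the tips of the shut fingers; the grasp point (between the pads) lies 19 mm behind it (bot.grip_depth is the distance from the TCP to the grasp point, in m); z points along the fingers, y is the direction in which the jaws open and shut (so a half turn about z gives the same grasp; the last joint's range is limited). The gripper opens to 85 mm and grips with 20 to 120 N. Pads are 22 mm wide; open, the fingers measure 114 mm over their backs; the gripper's body (76 mm by 85 mm) begins 54 mm behind the grasp point. The pads swing forward as they close: fully open they stand 13 mm farther back than shut.
Start: joints at [1.098, 0.104, 0.097, 1.564, 0, 1.353], TCP at [0.151, 0.581, 0.231] pointing down, gripper open.
Joint ranges: [-2.99, 2.99], [-0.84, 1.86], [-1.1, 1.16], [-1.84, 2.11], [-1.51, 1.56], [-3.14, 3.14]. Speed limits (rad/s): [2.22, 2.22, 2.57, 3.14, 3.14, 3.14].

## Interface

Orientations are given as a rotation vector (axis times angle).
In Python, from station import bot, viewer gives the robot as it stands.
- The arm moves only by the tool apply_moves, never from a script. Its argument "moves" is a list of rows, each a list of 7 numbers: the turn, a rotation vector about the world's x, y, z in degrees, then the shift along the world's x, y, z in m, then the opening, from -1 (shut) to 1 (fully open). A call has 1 to 10 rows; each row is the pose to reach, as a shift and turn from the pose measured when the call began; what a row does not reach only later rows make up. A row lasts 1/12 s, in which the tool goes at most 41.7 mm and 7.16 degrees, less where a joint would pass 70% of its speed; a pose out of reach is approached as far as the arm can. A call with a gripper value outside its range is refused whole. The fingers move at their own pace and stop on an object; "newtons" is the grip in N (left out, the last holds). Time passes only in rows, so rows that repeat a pose let the fingers close. It gives the time, the measured TCP pose, the force and the opening at its end, in the units of the state.
- bot.state(): the state, without advancing time (a new reading comes with each control period).
- viewer.capture(name): name is "scene" or "side" or "wrist"; returns a dict with "frame" (384x512x3 uint8, blue, green, red), "range_z" (384x512 float32, m along the optical axis (not along the pixel's ray), 0 where there is no reading), "vfov" (degrees; the focal length in pixels is half the picture's height over the tangent of half this angle, whatever the lens; pixels are square), "cx", "cy" (the principal point, pixels), "k1" (the pictures are not rectified: a ray, as slopes to the right and down, at radius r is drawn at 1 + k1 r^2 times it, then the intrinsics apply), "rvec" (rotation vector, rad) and "tvec" (3), from world to camera coordinates, as OpenCV has them; the wrist camera has in their place "T_tool_cam" (4x4, takes a point from camera to tool coordinates, whose origin is the TCP and whose axes are the flange's). Camera axes: x right, y down, z forward; pixel columns grow to the right and rows downward; lengths in m; the calibration is good to about 2 mm. A picture is of the moment at which its call begins: read the wrist's pose just before it.
- bot.job_done(): hands the job in, once; it reports no verdict.
The state is a dict: "clock": time; "q": joint angles; "qd": joint speeds; "tau": joint torques, N m; "tool_pos": TCP position; "tcp_rot": TCP orientation; "contact_force": force on the tool from outside, world axes, zero at the start; "moment": the same for the moment, N m; "opening": finger opening in m.
Only numpy, scipy, OpenCV 4.12 (cv2) and the standard library are available. Lean on these libraries where they do the work, as an engineer would, in place of code of your own. Each camera call takes 0.05 s, during which the arm holds its last target.

## Working session

There is one attempt and no reset: what is moved stays moved. The work goes in short steps, Python scripts to look and compute and a tool call to move; the robot and the scene stay as the last step left them, time stands still between calls to the robot, and variables do not carry over. Pictures are saved under pics/ and viewed, and the job is handed in when it is done.

Besides the shell and the picture viewer there is one more tool, called in YAML: its name, and indented under it one key for each argument. apply_moves: Moves the arm, as the interface text tells. Its arguments: {"type":"object","properties":{"moves":{"type":"array"},"newtons":{"type":"number"}},"required":["moves"]}

```bash
ls; mkdir -p pics; cat > h.py <<'E'
from station import bot, viewer
import cv2, numpy as np, pickle
def grab(n):
    s=bot.state(); c=viewer.capture(n)
    if n=="wrist":
        T=np.eye(4);T[:3,:3]=cv2.Rodrigues(np.array(s["tcp_rot"],float))[0];T[:3,3]=s["tool_pos"]
        M=T@np.array(c["T_tool_cam"])
    else:
        W=np.eye(4);W[:3,:3]=cv2.Rodrigues(np.array(c["rvec"],float))[0];W[:3,3]=np.array(c["tvec"]).ravel()
        M=np.linalg.inv(W)
    c["M"]=M  # cam->world
    return c
def K(c):
    h=c["frame"].shape[0]; f=h/2/np.tan(np.radians(c["vfov"])/2)
    return np.array([[f,0,c["cx"]],[0,f,c["cy"]],[0,0,1.]]), np.array([c["k1"],0,0,0,0.])
def rays(c,px):
    k,d=K(c); u=cv2.undistortPoints(np.array(px,float).reshape(-1,1,2),k,d).reshape(-1,2)
    return np.c_[u,np.ones(len(u))]
def onplane(c,px,z):
    r=rays(c,px)@c["M"][:3,:3].T; o=c["M"][:3,3]
    return o+r*((z-o[2])/r[:,2])[:,None]
def cloud(c):
    h,w=c["range_z"].shape; v,u=np.mgrid[:h,:w]
    r=rays(c,np.c_[u.ravel(),v.ravel()])*c["range_z"].reshape(-1,1)
    P=r@c["M"][:3,:3].T+c["M"][:3,3]; P[c["range_z"].ravel()==0]=np.nan
    return P.reshape(h,w,3)
def proj(c,P):
    k,d=K(c); W=np.linalg.inv(c["M"])
    return cv2.projectPoints(np.array(P,float).reshape(-1,3),cv2.Rodrigues(W[:3,:3])[0],W[:3,3],k,d)[0].reshape(-1,2)
def save(c,f): pickle.dump(c,open(f,"wb"))
def load(f): return pickle.load(open(f,"rb"))
E
python3 - <<'E'
from h import *
for n in ["scene","side","wrist"]:
    c=grab(n); save(c,n+"0.pkl"); cv2.imwrite(f"pics/{n}0.png",cv2.resize(c["frame"],(768,576)))
    print(n,c["M"].round(3).tolist(),c["vfov"],c["k1"])
print(bot.state())
E
```

```text
pics
scene [[-0.503, 0.65, -0.569, 1.238], [0.864, 0.382, -0.327, 0.371], [0.005, -0.657, -0.754, 1.003], [0.0, 0.0, 0.0, 1.0]] 46.77299469478565 -0.13655370449762624
side [[0.733, -0.532, 0.425, -0.118], [-0.681, -0.565, 0.466, -0.772], [-0.007, -0.631, -0.776, 1.376], [0.0, 0.0, 0.0, 1.0]] 42.83632771972061 -0.15565727846189725
wrist [[0.252, 0.914, 0.318, 0.069], [0.968, -0.238, -0.083, 0.602], [-0.001, 0.328, -0.945, 0.373], [0.0, 0.0, 0.0, 1.0]] 58.18764088443716 -0.07800906338640544
{'clock': 0.15, 'q': array([ 1.09830431e+00,  1.04546786e-01,  9.66557964e-02,  1.56389494e+00,
       -2.78920744e-05,  1.35307932e+00]), 'qd': array([ 6.91451407e-05, -9.63570573e-04,  2.20108477e-03,  8.04864564e-04,
       -4.41502725e-04, -1.77448331e-04]), 'tau': array([ 2.76380335e-03, -5.57360458e+01,  5.04003453e+01,  1.26557823e-02,
       -3.44598184e-04, -1.45470972e-05]), 'tool_pos': array([0.15110935, 0.58040213, 0.23071428]), 'tcp_rot': array([-3.99078897e-01, -3.11583052e+00,  1.47748628e-03]), 'contact_force': array([-0.00705314, -0.54743545, -0.67926041]), 'moment': array([-0.03325593, -0.03198035, -0.00559017]), 'opening': 0.08543068805273572}
```

View pics/scene0.png

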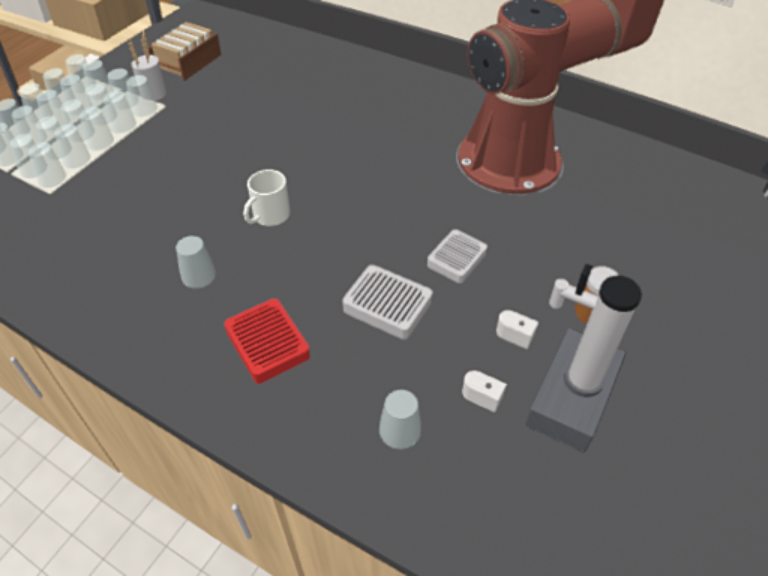

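View pics/side0.png

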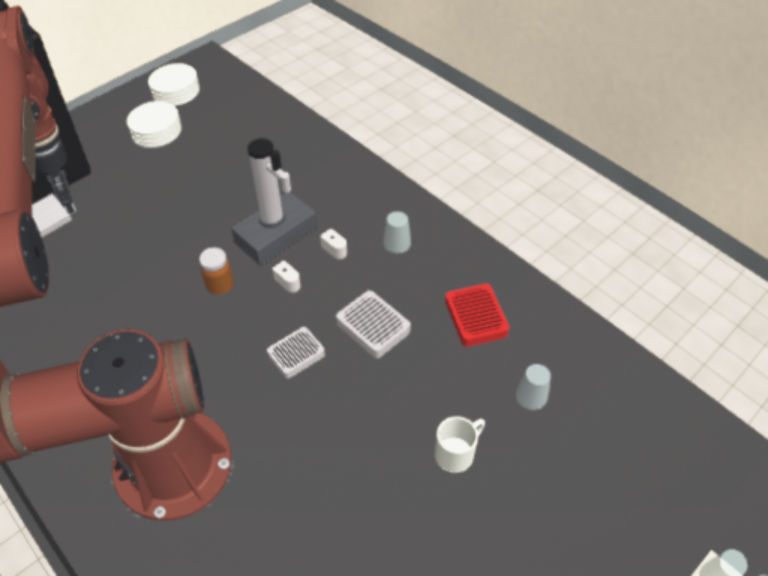

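View pics/wrist0.png

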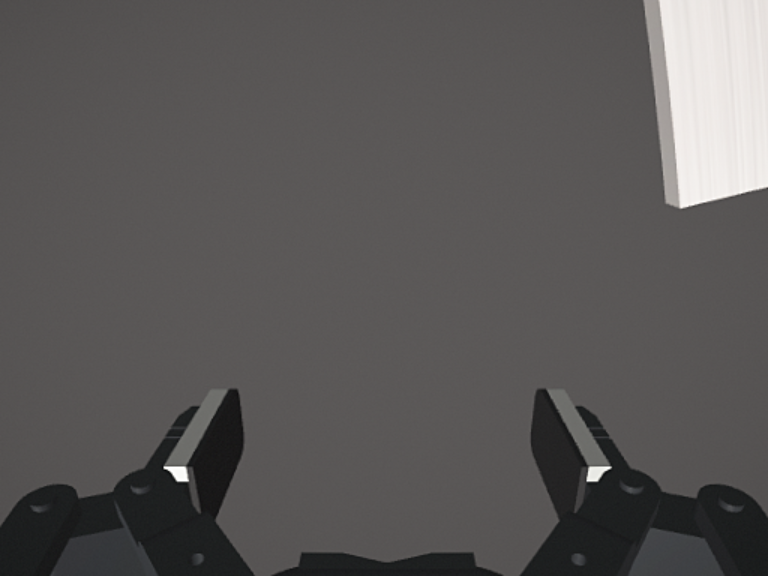

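In the scene picture (768 px wide) there are three trays. The red one at (267,340) is excluded. The large grey one at (388,300) and a small grey one at (458,255) remain, and the larger is the one meant. The guide blocks are at (517,328) and (485,390), with the tower at (590,370). The glasses are at (195,262) and (400,418), the mug at (268,198), and the jar is behind the spout at (585,300).

```bash
python3 - <<'E'
from h import *
s=load("scene0.pkl"); cv2.imwrite("pics/crop0.png",cv2.resize(s["frame"][140:290,140:400],None,fx=3,fy=3,interpolation=cv2.INTER_CUBIC))
for n in ["scene","side"]:
    c=load(n+"0.pkl"); P=cloud(c); z=P[...,2]
    print(n,"table z",np.nanmedian(z[(abs(z)<.02)]))
    m=((z>.012)&(z<.12)&(np.hypot(P[...,0],P[...,1])>.3)&(P[...,0]>0)).astype(np.uint8)
    k,l,st,ce=cv2.connectedComponentsWithStats(m)
    for i in range(1,k):
        if st[i,4]<60: continue
        q=P[l==i]; top=np.nanpercentile(q[:,2],90); t=q[q[:,2]>top-.008]
        r=cv2.minAreaRect(t[:,:2].astype(np.float32)*1000)
        print(i,st[i,4],ce[i].round()*1.5,"top %.4f"%top,"rect mm",np.round(r[0],1),np.round(r[1],1),round(r[2],1), c["frame"][l==i].mean(0).round())
E
```

```text
scene table z 6.682905443000653e-05
1 6635 [ 90. 105.] top 0.0923 rect mm [  318.7 -1031.2] [306.6 637.6] 89.3 [171. 179. 177.]
2 860 [267.  196.5] top 0.0869 rect mm [ 440.  -374.3] [83.6 79.3] 38.0 [169. 176. 175.]
3 762 [456.  253.5] top 0.0238 rect mm [359.5  36.3] [ 85.7 110.9] 85.3 [174. 173. 176.]
4 615 [193.5 259.5] top 0.0885 rect mm [ 662.6 -393.3] [52.8 52.6] 33.0 [154. 155. 147.]
5 1663 [387. 300.] top 0.0309 rect mm [537.8 -25. ] [114.4 142.1] 0.6 [167. 166. 169.]
6 200 [598.5 277.5] top 0.1016 rect mm [348.2 315.1] [39.  68.5] 68.1 [194. 195. 201.]
7 1844 [265.5 339. ] top 0.0321 rect mm [ 727.5 -170.2] [146.2 111.4] 62.0 [ 51.  52. 178.]
8 81 [583.5 310.5] top 0.0442 rect mm [381.8 313.2] [26.3  6.9] 61.7 [ 52.  87. 131.]
9 400 [516.  325.5] top 0.0430 rect mm [475.8 213.7] [42.7 69.3] 1.4 [202. 205. 207.]
10 2610 [573.  394.5] top 0.0740 rect mm [520.5 355.8] [131.9  66.4] 16.2 [112. 107. 106.]
11 469 [483. 387.] top 0.0421 rect mm [629.8 217. ] [39.7 69. ] 1.2 [203. 206. 209.]
12 826 [399.  418.5] top 0.0892 rect mm [759.5 127.8] [51.6 52.5] 73.4 [165. 167. 158.]
sid
[... 664 characters left out ...]
.5 270. ] top 0.1003 rect mm [348.4 321.4] [58.5 59.3] 45.1 [118. 137. 166.]
27 220 [286.5 274.5] top 0.0439 rect mm [476.  207.6] [73.2 37.5] 89.0 [202. 206. 208.]
28 1124 [477. 312.] top 0.0326 rect mm [ 728.1 -172.7] [145.2 111.8] 61.5 [ 49.  51. 188.]
29 1195 [373.5 321. ] top 0.0324 rect mm [537.5 -29.7] [113.3 143.5] 0.9 [177. 177. 182.]
31 702 [295.5 349.5] top 0.0252 rect mm [357.7  31.5] [ 88.  107.4] 84.6 [167. 168. 172.]
33 468 [534.  385.5] top 0.0881 rect mm [ 661.8 -399.4] [51.9 49.7] 2.6 [163. 165. 156.]
36 724 [456. 441.] top 0.0886 rect mm [ 438.6 -379.7] [81.3 78.8] 46.5 [183. 193. 192.]
40 407 [726. 564.] top 0.0937 rect mm [ 608.  -915.1] [50.9 52. ] 83.5 [196. 203. 196.]
```

View pics/crop0.png

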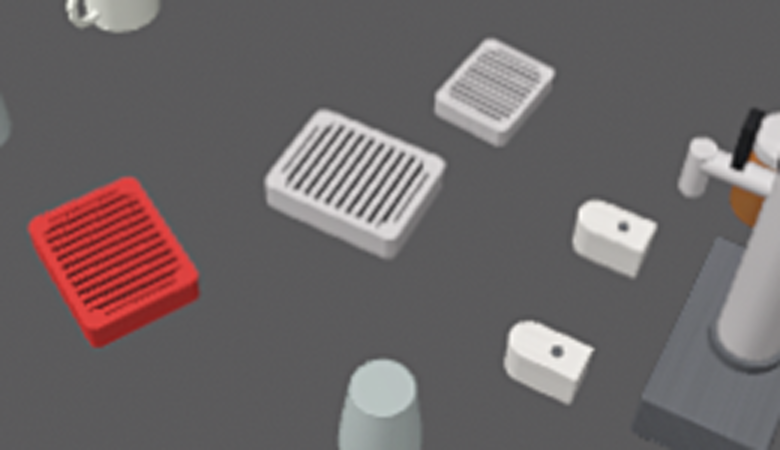

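The crop confirms it: the large grey tray measures about 142 x 114 mm with its top at about 31 mm, against 111 x 86 mm for the small one. Its long axis is already along world y, the push direction. Next I plan the transit around the tower.

```bash
python3 - <<'E'
from h import *
s=bot.state(); R=cv2.Rodrigues(s["tcp_rot"])[0]; print(R.round(3))
y=np.degrees(np.arctan2(R[1,1],R[0,1])); print("tool y azimuth",y)
c=load("wrist0.pkl"); print(c["T_tool_cam"])
E
```

```text
[[-0.968  0.252 -0.   ]
 [ 0.252  0.968 -0.001]
 [ 0.    -0.001 -1.   ]]
tool y azimuth 75.402472815699
[[-5.92118785e-05 -9.44500961e-01 -3.28508647e-01  8.48087626e-02]
 [ 9.99999813e-01 -2.55939409e-04  5.55611404e-04  3.52424715e-04]
 [-6.08853813e-04 -3.28508552e-01  9.44500800e-01 -1.42412674e-01]
 [ 0.00000000e+00  0.00000000e+00  0.00000000e+00  1.00000000e+00]]
```

apply_moves:
  moves:
    - [0, 0, 6, -0.008, -0.03, 0.012, 0]
    - [0, 0, 12, -0.016, -0.06, 0.024, 0]
    - [0, 0, 18, -0.024, -0.09, 0.036, 0]
    - [0, 0, 24, -0.032, -0.12, 0.048, 0]
    - [0, 0, 30, -0.04, -0.15, 0.06, 0]
    - [0, 0, 36, 0, -0.168, 0.06, 0]
    - [0, 0, 42, 0.034, -0.184, 0.06, 0]
    - [0, 0, 48, 0.069, -0.2, 0.06, 0]
    - [0, 0, 54, 0.1, -0.222, 0.06, 0]
    - [0, 0, 60, 0.132, -0.244, 0.06, 0]

```text
clock: 0.98
tool_pos: [0.2706, 0.3451, 0.2906]
tcp_rot: [-1.191, 2.907, -0.001]
contact_force: [1.4, 0.6, -0.4]
opening: 0.0428
```

apply_moves:
  moves:
    - [0, 0, 5, 0.034, -0.03, 0, 0]
    - [0, 0, 10, 0.066, -0.062, 0, 0]
    - [0, 0, 15, 0.089, -0.095, 0, 0]
    - [0, 0, 20, 0.11, -0.125, 0, 0]
    - [0, 0, 25, 0.127, -0.16, 0, 0]
    - [0, 0, 30, 0.142, -0.195, 0, 0]
    - [0, 0, 35, 0.153, -0.232, 0, 0]
    - [0, 0, 40, 0.162, -0.269, 0, 0]
    - [0, 0, 45.4, 0.168, -0.307, 0, 0]
    - [0, 0, 45.4, 0.17, -0.345, 0, 0]

```text
clock: 1.82
tool_pos: [0.4408, -0.0019, 0.2903]
tcp_rot: [-2.227, 2.215, -0.001]
contact_force: [1.2, -0.3, 0.4]
opening: 0.0425
```

apply_moves:
  moves:
    - [0, 0, 0, 0.02, -0.035, 0, 0]
    - [0, 0, 0, 0.04, -0.07, 0, 0]
    - [0, 0, 0, 0.06, -0.105, 0, 0]
    - [0, 0, 0, 0.08, -0.14, 0, 0]
    - [0, 0, 0, 0.1, -0.17, 0, 0]
    - [0, 0, 0, 0.1, -0.17, 0, 0]
    - [0, 0, 0, 0.1, -0.17, 0, 0]

```text
clock: 2.4
tool_pos: [0.5408, -0.1732, 0.2884]
tcp_rot: [2.225, -2.218, -0.004]
contact_force: [-0.7, 0.9, -0.2]
opening: 0.0422
```

```bash
python3 - <<'E'
from h import *
s=bot.state(); print(s["tool_pos"],s["tcp_rot"],s["opening"])
R=cv2.Rodrigues(s["tcp_rot"])[0]; print(R.round(4))
c=grab("wrist"); save(c,"wrist1.pkl"); cv2.imwrite("pics/wrist1.png",cv2.resize(c["frame"],(768,576)))
E
```

```text
[ 0.54075197 -0.17322886  0.28841836] [ 2.22461321 -2.21800538 -0.00418083] 0.04218037481207015
[[ 0.003  -1.     -0.002 ]
 [-1.     -0.003   0.0018]
 [-0.0018  0.002  -1.    ]]
```

View pics/wrist1.png

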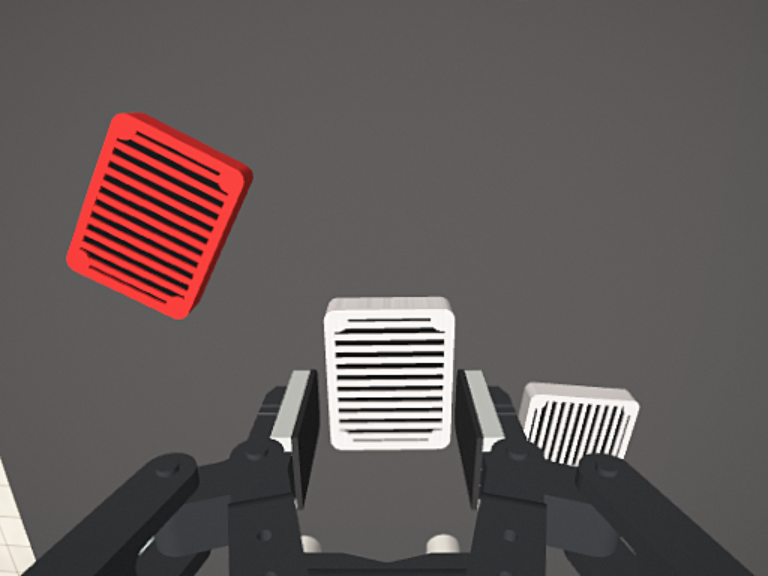

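The wrist picture shows the red tray at (160,215), the target tray at (388,375) with its rear end up at row ~300, the small tray at (580,425), and the block noses at (310,543) and (443,543). Next I measure the tray from this view.

```bash
cat > tray.py <<'E'
from h import *
def tray(c,lo=.024,hi=.036,box=None):
    P=cloud(c); z=P[...,2]; m=(z>lo)&(z<hi)&(c["frame"].min(2)>0)
    if box: m&=(P[...,0]>box[0])&(P[...,0]<box[1])&(P[...,1]>box[2])&(P[...,1]<box[3])
    m=cv2.morphologyEx(m.astype(np.uint8),cv2.MORPH_OPEN,np.ones((3,3)))
    k,l,st,ce=cv2.connectedComponentsWithStats(m)
    i=1+np.argmax(st[1:,4]); m=(l==i).astype(np.uint8)
    ct=max(cv2.findContours(m,0,1)[0],key=cv2.contourArea).reshape(-1,2)
    q=onplane(c,ct,.03)
    r=cv2.minAreaRect((q[:,:2]*1000).astype(np.float32)); return r,P[m>0],ct
E
python3 - <<'E'
from tray import *
for n in ["wrist1","scene0","side0"]:
    c=load(n+".pkl"); r,q,ct=tray(c,box=(.45,.65,-.13,.1)); print(n,np.round(r[0],1),np.round(r[1],1),round(r[2],2),"z",np.median(q[:,2]).round(4),len(q))
    # side edges by lines: y-extent per x, x-extents per y of point edges
c=load("wrist1.pkl"); P=cloud(c); z=P[...,2]
# two-view triangulation check of tray corners wrist/scene
def tri(c1,p1,c2,p2):
    o1,o2=c1["M"][:3,3],c2["M"][:3,3];d1=(rays(c1,[p1])@c1["M"][:3,:3].T)[0];d2=(rays(c2,[p2])@c2["M"][:3,:3].T)[0]
    t=np.linalg.lstsq(np.c_[d1,-d2],o2-o1,rcond=None)[0]; a=o1+t[0]*d1;b=o2+t[1]*d2; return (a+b)/2,np.linalg.norm(a-b)
cs={}
for n in ["scene0","side0"]:
    k=load(n+".pkl"); r,q,ct=tray(k,box=(.45,.65,-.13,.1)); b=cv2.boxPoints(r)/1000
    # image centroid of top face
    M=cv2.moments(ct); cs[n]=(k,(M["m10"]/M["m00"],M["m01"]/M["m00"]))
print("tri centre",tri(*cs["scene0"],*cs["side0"]))
# blocks: top points
for n in ["scene0","side0"]:
    c=load(n+".pkl");P=cloud(c)
    for b in [(.44,.51,.15,.27),(.6,.66,.15,.27)]:
        m=(P[...,2]>.034)&(P[...,2]<.046)&(P[...,0]>b[0])&(P[...,0]<b[1])&(P[...,1]>b[2])&(P[...,1]<b[3])
        m=m.astype(np.uint8); ct=max(cv2.findContours(m,0,1)[0],key=cv2.contourArea).reshape(-1,2)
        r=cv2.minAreaRect((onplane(c,ct,.04)[:,:2]*1000).astype(np.float32)); print(n,"block",np.round(r[0],1),np.round(r[1],1),round(r[2],1))
    # foot front face
E
```

```text
wrist1 [537.9 -28.3] [110.6 142.1] 0.93 z 0.0293 7268
scene0 [540.2 -24.2] [114.3 141.9] 0.8 z 0.0281 1354
side0 [536.  -30.8] [113.5 143.5] 0.65 z 0.0285 833
tri centre (array([ 0.53758783, -0.02689004,  0.02289293]), np.float64(0.003901969801418486))
scene0 block [478.4 214. ] [42.9 68.8] 1.9
scene0 block [631.  216.9] [41.8 68.6] 1.2
side0 block [476.7 206.3] [38.3 74.9] 0.3
side0 block [627.3 210.2] [41.3 71.4] 0.4
```

apply_moves:
  moves:
    - [0, 0, 0, 0, 0.04, 0.005, 0]
    - [0, 0, 0, 0, 0.08, 0.01, 0]
    - [0, 0, 0, 0, 0.12, 0.01, 0]
    - [0, 0, 0, 0, 0.16, 0.01, 0]
    - [0, 0, 0, 0, 0.2, 0.01, 0]
    - [0, 0, 0, 0, 0.24, 0.01, 0]
    - [0, 0, 0, 0, 0.27, 0.01, 0]
    - [0, 0, 0, 0, 0.27, 0.01, 0]
    - [0, 0, 0, 0, 0.27, 0.01, 0]

```text
clock: 3.2
tool_pos: [0.5394, 0.1004, 0.3004]
tcp_rot: [-2.23, 2.211, 0.0]
contact_force: [-0.3, -0.1, 0.2]
opening: 0.0426
```

```bash
python3 - <<'E'
from tray import *
c=grab("wrist"); save(c,"wrist2.pkl"); cv2.imwrite("pics/wrist2.png",cv2.resize(c["frame"],(768,576)))
P=cloud(c)
for b in [(.44,.52,.15,.27),(.59,.67,.15,.27)]:
        m=(P[...,2]>.034)&(P[...,2]<.046)&(P[...,0]>b[0])&(P[...,0]<b[1])&(P[...,1]>b[2])&(P[...,1]<b[3])
        print(np.median(P[m][:,2]))
        m=m.astype(np.uint8); ct=max(cv2.findContours(m,0,1)[0],key=cv2.contourArea).reshape(-1,2)
        q=onplane(c,ct,.04)[:,:2]*1000
        r=cv2.minAreaRect(q.astype(np.float32)); print("block",np.round(r[0],1),np.round(r[1],1),round(r[2],1),"x",q[:,0].min(),q[:,0].max(),"y",q[:,1].min(),q[:,1].max())
        # straight inner side edge
        for side in (0,1):
            bins=np.arange(200,240,4); e=[]
            for a in bins:
                s=q[(q[:,1]>=a)&(q[:,1]<a+4)]
                if len(s): e.append((a+2,(s[:,0].min() if side==0 else s[:,0].max())))
            e=np.array(e)
            if len(e)>3: f=np.polyfit(e[:,0],e[:,1],1); print("edge",side,"x at y=215:",np.polyval(f,215).round(1),"yaw deg",np.degrees(-np.arctan(f[0])).round(2))
# foot front: points 0.01<z<.06 y>.25
m=(P[...,2]>.05)&(P[...,2]<.07)&(P[...,1]>.25); q=P[m]; print("foot top",q.min(0),q.max(0),len(q)) 
E
```

```text
0.03997495446107624
block [478.2 211. ] [36.8 68.7] 0.5 x 459.7207294413819 496.6464590283752 y 176.68064127285865 245.45642118837142
edge 0 x at y=215: 461.0 yaw deg -12.67
edge 1 x at y=215: 496.0 yaw deg -0.32
0.03996729951104
block [629.4 213.9] [36.2 69. ] 0.8 x 611.2102040044707 647.72714174986 y 179.37437426860575 248.6734868973675
edge 0 x at y=215: 612.0 yaw deg -7.22
edge 1 x at y=215: 647.2 yaw deg 1.14
foot top [0.32180888 0.28844091 0.05000018] [0.62312226 0.4138371  0.06999586] 5791
```

View pics/wrist2.png

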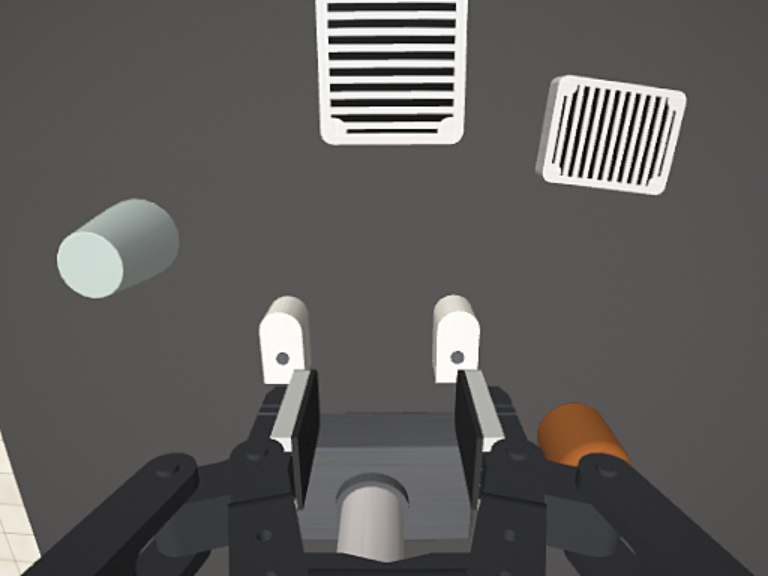

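Here the block tops are at (283,345) and (457,345), 151 mm apart with z = 40 mm, which fits. The tray is at the top, the spout at (373,520), glass_a at (100,260) and the jar at (580,435). The gap axis lies at x ≈ 0.554 with a yaw of about +1°, so home is near (0.553, 0.231). I now go behind the tray and lower the tool.

apply_moves:
  moves:
    - [0, 0, 0.5, 0, -0.04, 0, 0.3]
    - [0, 0, 0.5, 0, -0.08, 0, 0.3]
    - [0, 0, 0.5, 0, -0.12, 0, 0.3]
    - [0, 0, 0.5, 0, -0.16, 0, 0.3]
    - [0, 0, 0.5, 0, -0.2, 0, 0.3]
    - [0, 0, 0.5, 0, -0.24, 0, 0.3]
    - [0, 0, 0.5, 0, -0.245, -0.04, 0.3]
    - [0, 0, 0.5, 0, -0.245, -0.08, 0.3]
    - [0, 0, 0.5, 0, -0.245, -0.12, 0.3]
    - [0, 0, 0.5, 0, -0.245, -0.12, 0.3]

```text
clock: 4.08
tool_pos: [0.5348, -0.145, 0.1714]
tcp_rot: [2.234, -2.205, -0.02]
contact_force: [-0.5, 1.3, -1.6]
opening: 0.0556
```

apply_moves:
  moves:
    - [0, 0, 0, 0, 0, -0.04, 0.3]
    - [0, 0, 0, 0, 0, -0.08, 0.3]
    - [0, 0, 0, 0, 0, -0.12, 0.3]
    - [0, 0, 0, 0, 0, -0.15, 0.3]
    - [0, 0, 0, 0, 0, -0.16, 0.3]
    - [0, 0, 0, 0, 0, -0.16, 0.3]

```text
clock: 4.58
tool_pos: [0.5335, -0.1449, 0.0108]
tcp_rot: [2.233, -2.204, -0.025]
contact_force: [-0.2, -0.1, 0.4]
opening: 0.0558
```

```bash
python3 - <<'E'
from h import *
s=bot.state(); print(s["tool_pos"],s["tcp_rot"],s["opening"],s["contact_force"])
for n in ["scene","wrist"]:
    c=grab(n); save(c,n+"3.pkl"); cv2.imwrite(f"pics/{n}3.png",cv2.resize(c["frame"],(768,576)))
E
```

```text
[ 0.53353636 -0.14486166  0.01075147] [ 2.23283703 -2.20446764 -0.02454889] 0.0557940306684453 [-0.18094695 -0.11216456  0.39972948]
```

View pics/wrist3.png

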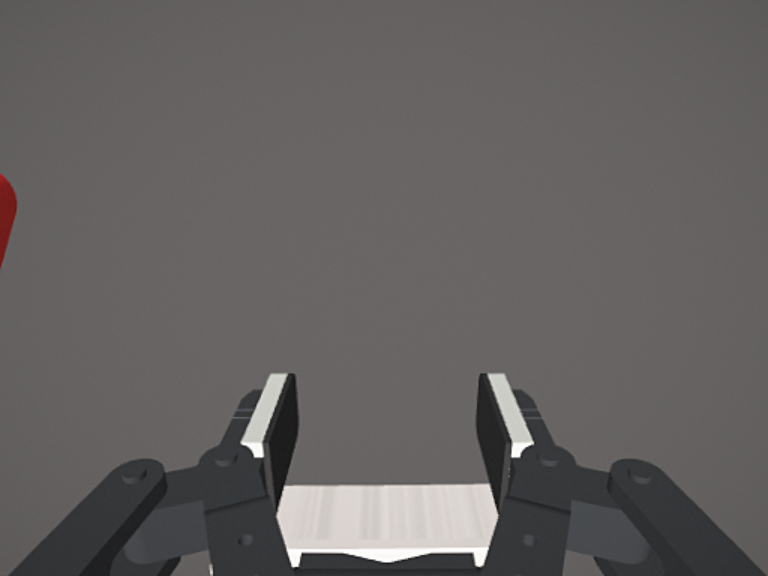

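View pics/scene3.png

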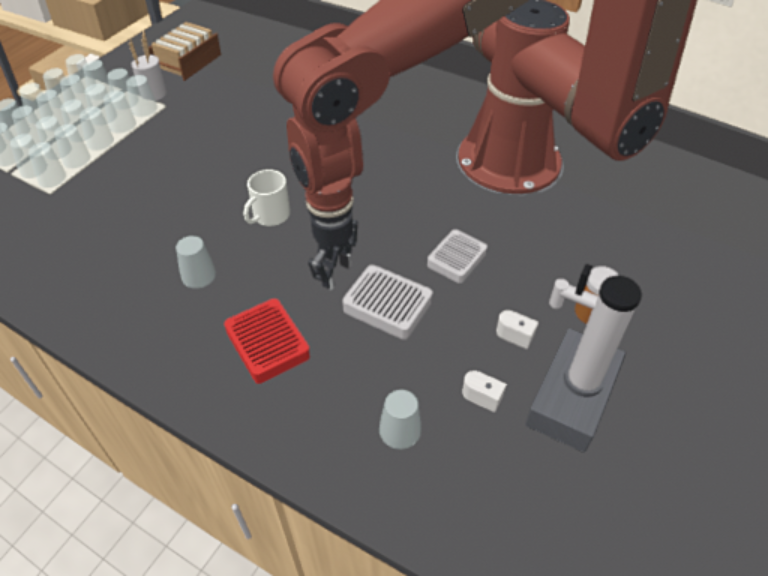

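The fingers stand behind the tray's rear face, which spans cols 285–495 at row 487, without touching it. I'll straighten the tool and re-centre it.

```bash
cat > turn.py <<'E'
from h import *
def turn(yaw):
    R=cv2.Rodrigues(bot.state()["tcp_rot"])[0]; a=np.radians(yaw-90)
    x=np.array([np.cos(a),np.sin(a),0]); z=np.array([0,0,-1.]); D=np.c_[x,np.cross(z,x),z]
    return np.degrees(cv2.Rodrigues(D@R.T)[0]).ravel().round(2)
E
python3 -c "
from turn import *
print(turn(1.0))"
```

```text
[-0.3  -0.47  0.25]
```

apply_moves:
  moves:
    - [-0.3, -0.5, 0.2, 0.005, 0.01, 0, 0.3]
    - [-0.3, -0.5, 0.2, 0.005, 0.02, 0, 0.3]
    - [-0.3, -0.5, 0.2, 0.005, 0.025, 0, 0.3]
    - [-0.3, -0.5, 0.2, 0.005, 0.03, 0, 0.3]
    - [-0.3, -0.5, 0.2, 0.005, 0.035, 0, 0.3]
    - [-0.3, -0.5, 0.2, 0.005, 0.04, 0, 0.3]

```text
clock: 5.18
tool_pos: [0.5415, -0.106, 0.015]
tcp_rot: [2.24, -2.203, 0.002]
contact_force: [-0.0, -4.4, -0.2]
opening: 0.0559
```

apply_moves:
  moves:
    - [0, 0, 0, 0.001, 0.008, -0.002, 0.3]
    - [0, 0, 0, 0.0025, 0.016, -0.003, 0.3]
    - [0, 0, 0, 0.004, 0.024, -0.003, 0.3]
    - [0, 0, 0, 0.0055, 0.032, -0.003, 0.3]
    - [0, 0, 0, 0.007, 0.04, -0.003, 0.3]
    - [0, 0, 0, 0.008, 0.048, -0.003, 0.3]
    - [0, 0, 0, 0.0095, 0.056, -0.003, 0.3]
    - [0, 0, 0, 0.011, 0.064, -0.003, 0.3]
    - [0, 0, 0, 0.012, 0.072, -0.003, 0.3]
    - [0, 0, 0, 0.0125, 0.076, -0.003, 0.3]

```text
clock: 6.02
tool_pos: [0.5548, -0.0306, 0.013]
tcp_rot: [2.238, -2.202, 0.007]
contact_force: [-0.8, -7.5, 5.6]
opening: 0.0553
```

```bash
cat > look.py <<'E'
from tray import *; from turn import turn; import sys
t=sys.argv[1]; box=tuple(map(float,sys.argv[2].split(',')))
s=bot.state(); print(s["clock"],s["tool_pos"].round(4),s["contact_force"].round(1),"turn to 1deg",turn(1.0))
for n in ["scene","side"]:
    c=grab(n); save(c,n+t+".pkl"); cv2.imwrite(f"pics/{n}{t}.png",cv2.resize(c["frame"],(768,576)))
    r,q,ct=tray(c,box=box); print(n,np.round(r[0],1),np.round(r[1],1),round(r[2],2),"z",np.median(q[:,2]).round(4),len(q))
E
python3 look.py 4 .47,.62,-.09,.165
```

```text
6.0167 [ 0.5548 -0.0306  0.013 ] [-0.8 -7.5  5.6] turn to 1deg [0.25 0.13 0.07]
scene [553.1  51.5] [114.7 145.2] 1.0 z 0.0283 1487
side [518.8  96.1] [76.4 38.7] 49.1 z 0.0287 133
```

View pics/scene4.png

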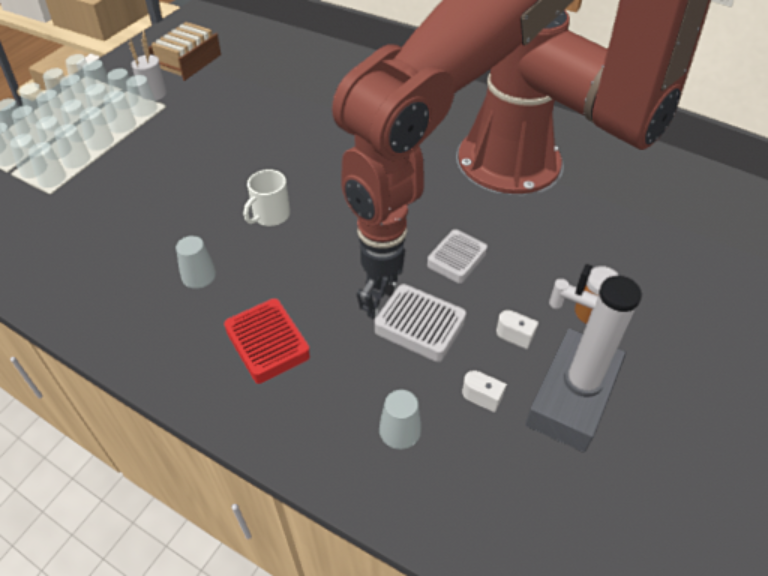

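The tray has moved straight with the fingers, at yaw ~1°, and its nose is still short of the blocks. It needs about 5 mm more in +x.

apply_moves:
  moves:
    - [0, 0, 0, 0.001, 0.006, 0, 0.3]
    - [0, 0, 0, 0.002, 0.012, 0, 0.3]
    - [0, 0, 0, 0.003, 0.018, 0, 0.3]
    - [0, 0, 0, 0.004, 0.024, 0, 0.3]
    - [0, 0, 0, 0.005, 0.03, 0, 0.3]
    - [0, 0, 0, 0.0053, 0.036, 0, 0.3]
    - [0, 0, 0, 0.0053, 0.04, 0, 0.3]
    - [0, 0, 0, 0.0053, 0.04, 0, 0.3]

```text
clock: 6.78
tool_pos: [0.56, 0.0106, 0.0126]
tcp_rot: [2.241, -2.202, 0.005]
contact_force: [0.3, -0.0, -0.1]
opening: 0.0556
```

```bash
python3 look.py 5 .47,.64,-.05,.18
python3 - <<'E'
from h import *
c=load("scene5.pkl");f=c["frame"]; cv2.imwrite("pics/c5.png",cv2.resize(f[180:290,230:380],None,fx=5,fy=5,interpolation=cv2.INTER_CUBIC))
E
```

```text
6.7833 [0.56   0.0106 0.0126] [ 0.3 -0.  -0.1] turn to 1deg [0.13 0.13 0.  ]
scene [556.9  90.4] [113.5 148.8] 2.46 z 0.0287 1566
side [528.4 113.3] [160.   89.1] 48.67 z 0.029 353
```

View pics/c5.png

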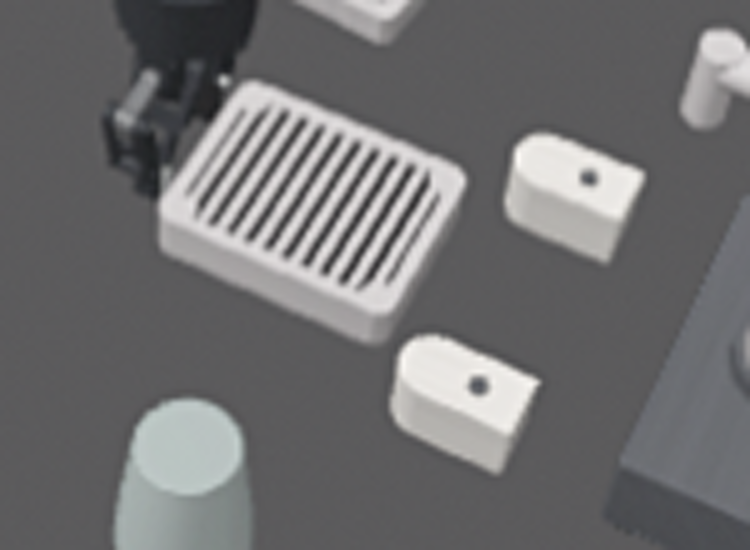

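```bash
cat > edges.py <<'E'
from h import *
def edge(c,box,h,yr,side):
    P=cloud(c); z=P[...,2]
    m=((z>h-.006)&(z<h+.006)&(P[...,0]>box[0])&(P[...,0]<box[1])&(P[...,1]>box[2])&(P[...,1]<box[3])).astype(np.uint8)
    ct=max(cv2.findContours(m,0,1)[0],key=cv2.contourArea).reshape(-1,2)
    q=onplane(c,ct,h)[:,:2]*1000; mid=(q[:,0].min()+q[:,0].max())/2
    s=q[(q[:,1]>yr[0])&(q[:,1]<yr[1])&((q[:,0]<mid) if side<0 else (q[:,0]>mid))]
    vx,vy,x0,y0=cv2.fitLine(s.astype(np.float32),cv2.DIST_HUBER,0,.01,.01).ravel()
    k=vx/vy; return (lambda y:x0+k*(y-y0)), np.degrees(-np.arctan(k)), q
E
python3 - <<'E'
from edges import *
for n,b,yr in [("scene5",(.47,.65,.0,.175),(45,140)),("scene4",(.47,.65,-.04,.15),(0,100)),("scene0",(.45,.65,-.13,.1),(-80,25))]:
    c=load(n+".pkl"); ym=np.mean(yr)
    for sd in (-1,1):
        e,yaw,q=edge(c,b,.03,yr,sd); print(n,"tray",sd,round(e(ym),1),"at",ym,"yaw",round(yaw,2), "ymax",q[:,1].max().round(1))
c=load("scene5.pkl")
for b in [(.44,.51,.15,.27),(.59,.67,.15,.27)]:
    for sd in (-1,1):
        e,yaw,q=edge(c,b,.04,(205,240),sd); print("block",b,sd,round(e(215),1),round(yaw,2),q[:,1].min(),q[:,1].max())
E
```

```text
scene5 tray -1 502.5 at 92.5 yaw 0.67 ymax 165.1
scene5 tray 1 611.5 at 92.5 yaw 2.78 ymax 165.1
scene4 tray -1 497.4 at 50.0 yaw 0.66 ymax 123.9
scene4 tray 1 606.9 at 50.0 yaw 2.17 ymax 123.9
scene0 tray -1 484.8 at -27.5 yaw 0.43 ymax 46.6
scene0 tray 1 594.7 at -27.5 yaw 0.97 ymax 46.6
block (0.44, 0.51, 0.15, 0.27) -1 458.3 0.03 179.49319367378496 249.39104534349477
block (0.44, 0.51, 0.15, 0.27) 1 496.3 1.02 179.49319367378496 249.39104534349477
block (0.59, 0.67, 0.15, 0.27) -1 611.6 2.4 182.54829928216452 251.38103287619617
block (0.59, 0.67, 0.15, 0.27) 1 648.7 -1.35 182.54829928216452 251.38103287619617
```

The tray centreline is within about 1 mm of the gap axis. Now I push along the gap axis.

apply_moves:
  moves:
    - [0, 0, 0, -0.0003, 0.006, 0, 0.3]
    - [0, 0, 0, -0.0006, 0.012, 0, 0.3]
    - [0, 0, 0, -0.0009, 0.018, 0, 0.3]
    - [0, 0, 0, -0.0012, 0.024, 0, 0.3]
    - [0, 0, 0, -0.0014, 0.03, 0, 0.3]
    - [0, 0, 0, -0.0016, 0.036, 0, 0.3]
    - [0, 0, 0, -0.0016, 0.04, 0, 0.3]
    - [0, 0, 0, -0.0016, 0.04, 0, 0.3]

```text
clock: 7.55
tool_pos: [0.5579, 0.0518, 0.0123]
tcp_rot: [-2.241, 2.2, -0.002]
contact_force: [-0.1, -0.0, 0.9]
opening: 0.0555
```

```bash
python3 look.py 6 .48,.63,-.01,.22
python3 - <<'E'
from edges import *
c=load("scene6.pkl");f=c["frame"]; cv2.imwrite("pics/c6.png",cv2.resize(f[180:290,230:380],None,fx=5,fy=5,interpolation=cv2.INTER_CUBIC))
for sd in (-1,1):
  e,yaw,q=edge(c,(.49,.63,.04,.22),.03,(85,165),sd); print(sd,e(130),yaw,q[:,1].max())
E
```

```text
7.55 [0.5579 0.0518 0.0123] [-0.1 -0.   0.9] turn to 1deg [ 0.03  0.08 -0.06]
scene [551.5 132.4] [121.1 147.2] 2.23 z 0.0292 1634
side [556.9 161.3] [120.6  78.3] 2.32 z 0.0291 336
-1 499.70605 4.0411744 219.68461737937506
1 609.18787 2.3285317 219.68461737937506
```

View pics/c6.png

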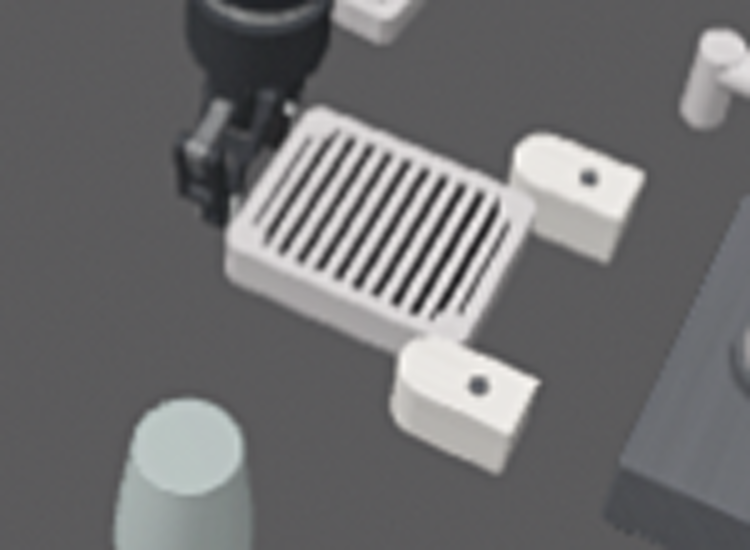

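The nose is between the blocks with no side force. I continue along the axis.

apply_moves:
  moves:
    - [0, 0, 0, -0.0001, 0.006, 0, 0.3]
    - [0, 0, 0, -0.0002, 0.012, 0, 0.3]
    - [0, 0, 0, -0.0003, 0.018, 0, 0.3]
    - [0, 0, 0, -0.0005, 0.024, 0, 0.3]
    - [0, 0, 0, -0.0006, 0.03, 0, 0.3]
    - [0, 0, 0, -0.0007, 0.036, 0, 0.3]
    - [0, 0, 0, -0.0008, 0.042, 0, 0.3]
    - [0, 0, 0, -0.0009, 0.048, 0, 0.3]
    - [0, 0, 0, -0.001, 0.052, 0, 0.3]

```text
clock: 8.4
tool_pos: [0.5567, 0.1042, 0.0121]
tcp_rot: [-2.242, 2.2, -0.001]
contact_force: [0.0, -4.5, 0.5]
opening: 0.0553
```

```bash
python3 look.py 7 .5,.61,.05,.28
python3 - <<'E'
from edges import *
c=load("scene7.pkl");f=c["frame"]; cv2.imwrite("pics/c7.png",cv2.resize(f[160:290,230:400],None,fx=4.5,fy=4.5,interpolation=cv2.INTER_CUBIC))
E
```

```text
8.4 [0.5567 0.1042 0.0121] [ 0.  -4.5  0.5] turn to 1deg [ 0.01  0.06 -0.07]
scene [553.9 185.8] [111.4 145.3] 1.17 z 0.0293 1664
side [559.3 225. ] [89.4 70.3] 40.58 z 0.0286 220
```

View pics/c7.png

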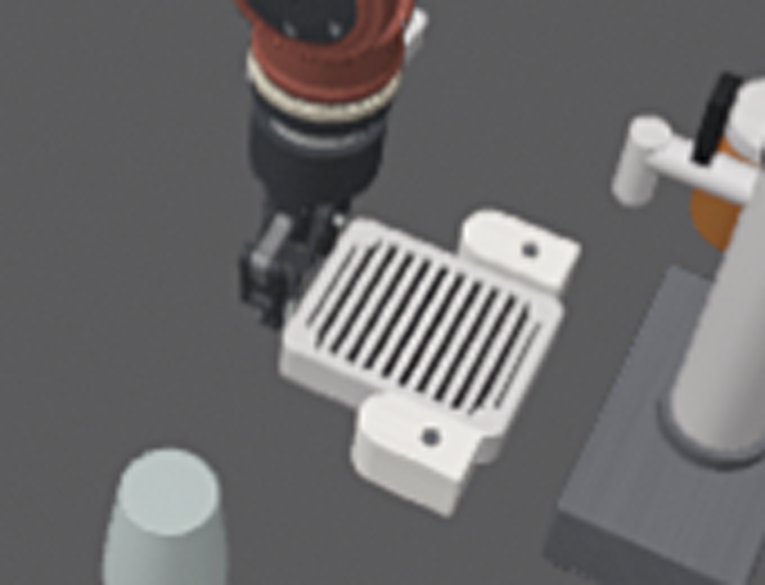

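The tray is centred between both blocks with about 46 mm to go.

apply_moves:
  moves:
    - [0, 0, 0, -0.0001, 0.006, 0, 0.3]
    - [0, 0, 0, -0.0002, 0.012, 0, 0.3]
    - [0, 0, 0, -0.0003, 0.018, 0, 0.3]
    - [0, 0, 0, -0.0004, 0.024, 0, 0.3]
    - [0, 0, 0, -0.0005, 0.03, 0, 0.3]
    - [0, 0, 0, -0.0006, 0.034, 0, 0.3]
    - [0, 0, 0, -0.0007, 0.037, 0, 0.3]
    - [0, 0, 0, -0.0007, 0.039, 0, 0.3]

```text
clock: 9.17
tool_pos: [0.5559, 0.144, 0.0121]
tcp_rot: [-2.242, 2.199, -0.0]
contact_force: [-1.1, -3.7, 0.8]
opening: 0.0554
```

apply_moves:
  moves:
    - [0, 0, 0, 0, 0.002, 0, 0.3]
    - [0, 0, 0, 0, 0.0035, 0, 0.3]
    - [0, 0, 0, 0, 0.005, 0, 0.3]

```text
clock: 9.42
tool_pos: [0.5559, 0.149, 0.0121]
tcp_rot: [-2.242, 2.199, -0.0]
contact_force: [0.1, -4.6, 1.1]
opening: 0.0552
```

apply_moves:
  moves:
    - [0, 0, 0, 0, 0.001, 0, 0.3]
    - [0, 0, 0, 0, 0.002, 0, 0.3]

```text
clock: 9.58
tool_pos: [0.5558, 0.1509, 0.012]
tcp_rot: [-2.242, 2.199, -0.0]
contact_force: [-0.7, -10.1, 1.8]
opening: 0.0558
```

apply_moves:
  moves:
    - [0, 0, 0, 0, 0.001, 0, 0.3]
    - [0, 0, 0, 0, 0.002, 0, 0.3]

```text
clock: 9.75
tool_pos: [0.5558, 0.151, 0.0121]
tcp_rot: [2.24, -2.199, 0.005]
contact_force: [-1.9, -18.8, 3.3]
opening: 0.0558
```

The tray stalls at y = 0.151, as predicted, and the force rises to 19 N: the foot. One slightly firmer push will seat it square.

apply_moves:
  moves:
    - [0, 0, 0, 0, 0.003, 0, 0.3]
    - [0, 0, 0, 0, 0.003, 0, 0.3]

```text
clock: 9.92
tool_pos: [0.5557, 0.151, 0.0122]
tcp_rot: [2.234, -2.198, 0.011]
contact_force: [-2.1, -21.4, 4.0]
opening: 0.0553
```

apply_moves:
  moves:
    - [0, 0, 0, 0, -0.006, 0, 0.3]
    - [0, 0, 0, 0, -0.012, 0, 0.3]
    - [0, 0, 0, 0, -0.02, 0, 0.3]
    - [0, 0, 0, 0, -0.04, 0, 0.3]
    - [0, 0, 0, 0, -0.06, 0.03, 0.3]
    - [0, 0, 0, 0, -0.08, 0.07, 0.3]
    - [0, 0, 0, 0, -0.1, 0.1, 0.3]
    - [0, 0, 0, 0, -0.1, 0.14, 0.3]
    - [0, 0, 0, 0, -0.1, 0.18, 0.3]
    - [0, 0, 0, 0, -0.1, 0.22, 0.3]

```text
clock: 10.75
tool_pos: [0.5553, 0.0507, 0.2341]
tcp_rot: [2.234, -2.199, 0.01]
contact_force: [1.3, -0.1, -0.0]
opening: 0.0558
```

apply_moves:
  moves:
    - [0, 0, 0, 0, 0.03, 0.04, 0.3]
    - [0, 0, 0, 0, 0.06, 0.07, 0.3]
    - [0, 0, 0, 0, 0.09, 0.07, 0.3]
    - [0, 0, 0, 0, 0.09, 0.07, 0.3]
    - [0, 0, 0, 0, 0.09, 0.07, 0.3]

```text
clock: 11.17
tool_pos: [0.5555, 0.1423, 0.3048]
tcp_rot: [2.239, -2.197, 0.011]
contact_force: [-0.5, -0.7, -0.2]
opening: 0.0554
```

```bash
python3 - <<'E'
from tray import *
s=bot.state(); print(s["clock"],s["tool_pos"],s["contact_force"])
for n in ["scene","wrist","side"]:
    c=grab(n); save(c,n+"8.pkl"); cv2.imwrite(f"pics/{n}8.png",cv2.resize(c["frame"],(768,576)))
    try:
        r,q,ct=tray(c,box=(.498,.612,.1,.305)); print(n,np.round(r[0],1),np.round(r[1],1),round(r[2],2),"z",np.median(q[:,2]).round(4),len(q))
    except Exception as e: print(n,e)
E
```

```text
11.1667 [0.5554735  0.14228901 0.30478952] [-0.5163935  -0.65872529 -0.22727827]
scene [553.3 232.5] [140.1 114.6] 89.94 z 0.0292 1691
wrist [554.7 233.7] [146.  113.3] 89.87 z 0.0293 7825
side [552.8 231.1] [148.9 111.8] 89.11 z 0.0292 517
```

View pics/wrist8.png

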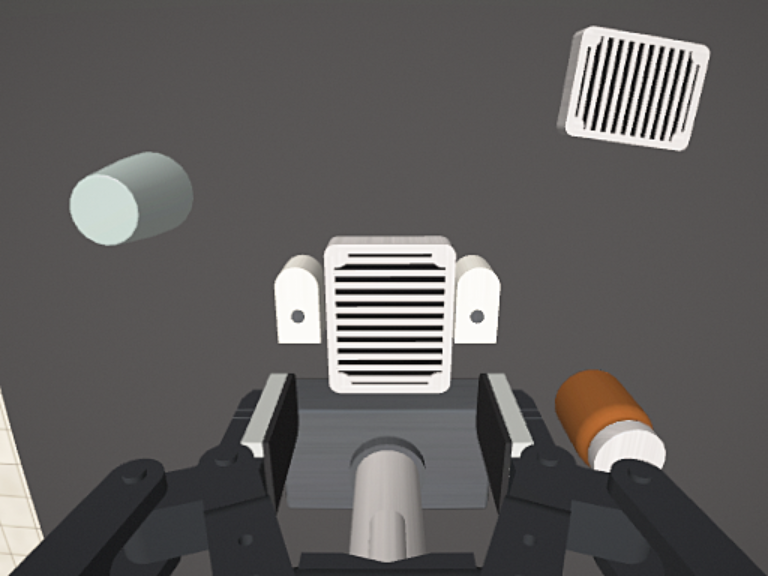

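View pics/scene8.png

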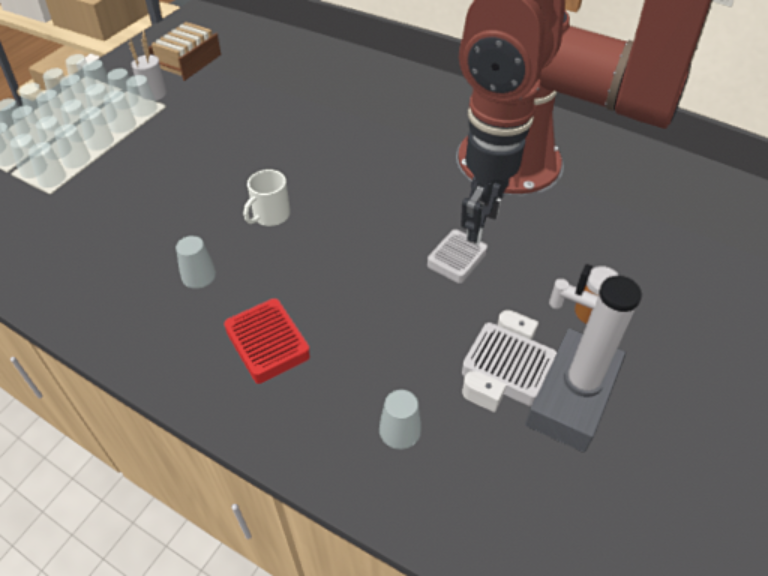

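```bash
python3 - <<'E'
from h import *
c=load("wrist8.pkl"); P=cloud(c); z=P[...,2]
for nm,b,h in [("tray",(.49,.62,.13,.175),.03),("blkR",(.44,.51,.15,.27),.04),("blkL",(.6,.67,.15,.27),.04)]:
    m=((abs(z-h)<.004)&(P[...,0]>b[0])&(P[...,0]<b[1])&(P[...,1]>b[2])&(P[...,1]<b[3])).astype(np.uint8)
    ct=max(cv2.findContours(m,0,1)[0],key=cv2.contourArea).reshape(-1,2); q=onplane(c,ct,h)[:,:2]*1000
    print(nm,q.min(0).round(1),q.max(0).round(1))
    if nm=="tray":
        s=np.array([(x,q[(abs(q[:,0]-x)<4),1].min()) for x in range(515,600,6)]); f=np.polyfit(s[:,0],s[:,1],1); print("rear yaw",np.degrees(np.arctan(f[0])).round(2),"y",np.polyval(f,555).round(1))
E
```

```text
tray [497.9 160.9] [607.1 175.4]
rear yaw 0.98 y 161.7
blkR [459.5 176.9] [496.7 246. ]
blkL [611.3 179.4] [647.2 248.7]
```

```bash
python3 -c "
from h import *
s=bot.state(); print(s['contact_force'],abs(s['qd']).max()); print(bot.job_done())"
```

```text
[ 0.2978105  -0.56623182 -0.04959372] 0.010199552833060519
the job is handed in; nothing more can be done
None
```

The drip tray is fully home against the foot of the tap tower, and the job is handed in at about 11 s of robot time. I pushed the larger grey tray narrow end first with the two fingertips, without lifting or tipping it. The push ended in a firm stop at the predicted position, with about 21 N at the tool.

Last checks, made after backing off:
- **Fit:** the tray's rear end stands 16.5 mm out in front of the blocks (17 mm expected). Its yaw is 0.98°, against about 1.0–1.1° for the gap.
- **Position:** the three cameras put its centre at x 0.553–0.555 and y 0.231–0.234, and home is (0.553, 0.2315). The wrist camera disagrees most, about 2 mm too far in; its outline came out 4–6 mm too long, as did the side camera's.
- **Level:** the tray top reads 29 mm above the counter, so it lies flat.
- **Bystanders:** in the last scene picture the glasses, the mug and the other trays stand where they were. The jar is mostly hidden behind the tower there but stands upright in the wrist view. I judged these by eye and did not re-measure them.
- **Robot:** it is clear of everything, with the tool 0.30 m up and no contact force.

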